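Sort two steel posts with an inclined drop gauge

TASK

Two bare steel posts stand on the bench and one of them is oversize: try both, one at a time, foot first and in line with the bore at the mouth of the sloping drop gauge, without forcing them, and put the first away before you take the second. Let the post that enters slide right through the bore to rest on the two rods below; take the one that sticks at the mouth to the shallow tray and stand it there upright. Do not disturb the post holder, the cuvette rack or the beaker.

Things in the scene. Friction and masses are not known exactly. Their poses are not given: they have to be found in the camera images.
- post_a_mid (a point): Bare round steel post, 110 mm long, 21 or 26 mm in diameter (one post of each size; the names do not tell which), 0.15 to 0.42 kg, standing upright and loose on the bench. Small tapped hole in the top end, thin groove and cross hole near the foot. Origin: its centre, 55 mm above its foot; z runs up along the post. Not reported while fingers hold it.
- post_b_mid (a point): Bare round steel post, 110 mm long, 21 or 26 mm in diameter (one post of each size; the names do not tell which), 0.15 to 0.42 kg, standing upright and loose on the bench. Small tapped hole in the top end, thin groove and cross hole near the foot. Origin: its centre, 55 mm above its foot; z runs up along the post. Not reported while fingers hold it.
- gauge_bore: Gauge block, steel, 56 x 56 x 40 mm, on a fixed aluminium stand 86 mm wide. Origin: centre of the bore's mouth in its upper face, 160 mm above the bench. z points up and out along the bore and leans 35 degrees from vertical towards the robot; y is level. Bore 23.4 mm, 3 mm countersink, 40 mm long: a 21 mm post goes in, a 26 mm post stops with its foot within 4 mm of the mouth.
- rest (a point): Where the centre of a passed post comes to rest: 105 mm below the mouth along the bore, over two steel rods that run parallel to the bore down to a rubber-faced end stop, 160 mm from the mouth. A 21 mm post let go with its foot some 60 mm in the bore slides down there by its own weight, clear of the block. Same axes as the block.
- tray: Shallow grey plastic tray fixed on the bench, open at the top: outside 100 x 120 mm (x, y), rim 22 mm high, wall and floor 3 mm, with a 5 mm wide, 2 mm thick foot flange round it. Origin: centre of its underside, on the bench; z up. A post standing in it has its centre 58 mm above the bench.
- post_holder: Bystander: black post holder with a short steel post in it, 31 x 36 x 82 mm, standing loose on the bench; origin at its foot. Leave it alone.
- rack: Bystander: teal six-pocket cuvette rack, 34 x 110 x 26 mm, lying loose on the bench; origin at the centre of its underside. Leave it alone.
- beaker: Bystander: clear beaker, 60 mm wide and 79 mm high, loose on the bench; origin at the centre of its underside. Leave it alone.
Not all that is in view belongs to the job. What is shaped like the part that bears post_a_mid but orange, turquoise or yellow is not meant.

How it is judged:
On the way, in this order (a step that is already met when the one before it is completed fails the run):
1. the first post has been tried in line with the bore: the slim one is at least 25 mm into it, or the oversize one sits against its mouth (((x of post_a_mid in the frame of gauge_bore between -0.005 and 0.005 m and y of post_a_mid in the frame of gauge_bore between -0.005 and 0.005 m and angle between the z axis of post_a_mid and the z axis of gauge_bore, either way round below 0.12 rad and z of post_a_mid in the frame of gauge_bore between -0.13 and 0.03 m) or (x of post_b_mid in the frame of gauge_bore between -0.005 and 0.005 m and y of post_b_mid in the frame of gauge_bore between -0.005 and 0.005 m and angle between the z axis of post_b_mid and the z axis of gauge_bore, either way round below 0.12 rad and z of post_b_mid in the frame of gauge_bore between 0.04 and 0.062 m and contact force between post_b and gauge_bore above 1 N))), for 0.05 s.
2. the first post has been put away and let go: the slim one at rest on the rods, or the oversize one upright in the tray (((x of post_a_mid in the frame of gauge_bore between -0.006 and 0.006 m and y of post_a_mid in the frame of gauge_bore between -0.006 and 0.006 m and angle between the z axis of post_a_mid and the z axis of gauge_bore, either way round below 0.12 rad and z of post_a_mid in the frame of gauge_bore between -0.12 and -0.095 m and linear speed of post_a below 0.02 m/s and contact force between the fingers and post_a below 0.1 N) or (x of post_b_mid in the frame of tray between -0.045 and 0.045 m and y of post_b_mid in the frame of tray between -0.055 and 0.055 m and z of post_b_mid in the frame of tray between 0.05 and 0.064 m and angle between post_b_mid's own z axis and vertical below 0.1 rad and linear speed of post_b below 0.02 m/s and contact force between the fingers and post_b below 0.1 N))), for 0.2 s.
3. with the first still put away, the other post has been tried in the same way ((((x of post_b_mid in the frame of tray between -0.045 and 0.045 m and y of post_b_mid in the frame of tray between -0.055 and 0.055 m and z of post_b_mid in the frame of tray between 0.05 and 0.064 m and angle between post_b_mid's own z axis and vertical below 0.1 rad and linear speed of post_b below 0.02 m/s and contact force between the fingers and post_b below 0.1 N) and (x of post_a_mid in the frame of gauge_bore between -0.005 and 0.005 m and y of post_a_mid in the frame of gauge_bore between -0.005 and 0.005 m and angle between the z axis of post_a_mid and the z axis of gauge_bore, either way round below 0.12 rad and z of post_a_mid in the frame of gauge_bore between -0.13 and 0.03 m)) or ((x of post_a_mid in the frame of gauge_bore between -0.006 and 0.006 m and y of post_a_mid in the frame of gauge_bore between -0.006 and 0.006 m and angle between the z axis of post_a_mid and the z axis of gauge_bore, either way round below 0.12 rad and z of post_a_mid in the frame of gauge_bore between -0.12 and -0.095 m and linear speed of post_a below 0.02 m/s and contact force between the fingers and post_a below 0.1 N) and (x of post_b_mid in the frame of gauge_bore between -0.005 and 0.005 m and y of post_b_mid in the frame of gauge_bore between -0.005 and 0.005 m and angle between the z axis of post_b_mid and the z axis of gauge_bore, either way round below 0.12 rad and z of post_b_mid in the frame of gauge_bore between 0.04 and 0.062 m and contact force between post_b and gauge_bore above 1 N)))), for 0.05 s.
At the end, for the whole second after the job is handed in: The slim (21 mm) post has come through the bore and lies at rest on the rods against the end stop (centre 95 to 120 mm below the mouth along the bore, within 6 mm of its line); the oversize (26 mm) post stands upright (within 6 degrees) on the tray's floor; both are released and at rest (x of post_a_mid in the frame of gauge_bore between -0.006 and 0.006 m and y of post_a_mid in the frame of gauge_bore between -0.006 and 0.006 m and angle between the z axis of post_a_mid and the z axis of gauge_bore, either way round below 0.12 rad and z of post_a_mid in the frame of gauge_bore between -0.12 and -0.095 m and linear speed of each of post_a, post_b below 0.02 m/s and contact force between the fingers and post_a below 0.1 N and x of post_b_mid in the frame of tray between -0.045 and 0.045 m and y of post_b_mid in the frame of tray between -0.055 and 0.055 m and z of post_b_mid in the frame of tray between 0.05 and 0.064 m and angle between post_b_mid's own z axis and vertical below 0.1 rad and contact force between the fingers and post_b below 0.1 N); the robot touches nothing.
It fails at once if the oversize post is forced into the gauge with more than 60 N (contact force between post_b and gauge_bore above 60 N).
It fails at once if the post holder, cuvette rack or beaker is shifted by more than 25 mm (distance of any of post_holder, rack, beaker from where it was at the start of the episode above 0.025 m).
It also fails if it takes over 64 s, if anything falls off the work surface, if the arm or the gripper's body presses on something with over 40 N, if the wrist force passes 120 N, or if a joint passes its speed limit or range.

ROBOT

A 6-joint arm with a two-finger parallel gripper is mounted at the origin on a cart in front of the work surface, level with it; the furniture and walls round the work are solid. World frame = base frame: x ahead of the robot, y to its left, z up, the work surface at z = 0. Lengths are in m, angles in rad, forces in N, time in s.
With the tool pointing down it reaches from about 0.275 to 0.85 m from the base axis. Payload 19 kg.
Tool frame: the origin (TCP) lies at the centre of the arm's flange, where the gripper is bolted on; the fingertips stand 173 mm ahead of it and the grasp point (between the pads) lies 155 mm ahead of it (nose_length is the distance from the TCP to the fingertips, in m); z points along the fingers, y is the direction in which the jaws open and shut (so a half turn about z gives the same grasp; the last joint's range is limited). The gripper opens to 85 mm and grips with 20 to 120 N. Pads are 22 mm wide; open, the fingers measure 114 mm over their backs; the gripper's body (76 mm by 85 mm) begins 54 mm behind the grasp point. The pads swing forward as they close: fully open they stand 13 mm farther back than shut.
Start: joints at [-1.306, 0.15, 1.437, -0, 1.554, -0.134], TCP at [0.223, -0.53, 0.405] pointing down, gripper open.
Joint ranges: [-2.8, 2.8], [-0.68, 2.1], [0.12, 2.68], [-1.39, 4.53], [0.16, 2.79], [-2.81, 2.81]. Speed limits (rad/s): [1.89, 1.89, 2.22, 3.01, 3.01, 3.01].

INTERFACE

Orientations are given as a 3x3 rotation matrix whose columns are the frame's x, y, z axes.
In Python, from workcell import * gives the robot as it stands. Calls block until the motion is done:
- move_to(position, orientation): joint-space move of the TCP to a pose.
- line_to(position, max_speed=0.15, frame=None, threshold=None): straight line of the TCP; frame=None keeps the orientation; max_speed is the mean speed in m/s. With threshold (N) it stops when the force on the tool has changed by that much, and returns True; else False.
- move_joints(angles): joint-space move.
- set_gripper(opening, grip_force=None): opening from 0.0 (shut) to 1.0 (fully open); grip_force is the grip in N (None keeps the last); returns when the fingers have stopped.
- sleep(seconds).
- inverse_kinematics(position, orientation): joint angles nearest the present ones, or None.
- get_obs(): the state.
- capture(name): name is "scene" or "top" or "wrist"; returns the picture (420x560x3 uint8, red, green, blue); there is no depth.
- camera_model(name): a dict with "K" (3x3 intrinsics, pixels), "R" (3x3) and "t" (3): a world point X has camera coordinates R X + t. Camera axes: x right, y down, z forward; pixel columns grow to the right and rows downward; lengths in m; the calibration is good to about 2 mm. A picture is of the moment at which its call begins: read the wrist's pose just before it. camera_model takes no time and is no camera call; for the wrist camera it gives the pose at the moment of the call.
A pose or a line that the arm cannot do raises IKError and nothing moves.
- close_job(): hands the job in, once; it reports no verdict.
Trained networks look in the newest picture that a camera, given by its name, has taken for a name from the list of things; names that differ only in an ending like _2 or _b are one class to them, and where a whole thing is asked for, a point or a joint stands for the part that bears it (a point fixed in the world has none). Each returns a list of dicts, best first, with "score" (0 to 1); they miss things now and then, are a little off and sometimes report something else, mostly with a low value. They report only what shows in the picture. A call takes as long as a camera call. They do not tell look-alikes from the thing itself.
- silhouettes(camera, target): "mask" (420x560 bool, what is visible of it) and "point" ([column, row] as shares, 0 to 1, of the picture: columns of its width, rows of its height, amid what is visible of it).
- spot_point(camera, target): "point" ([column, row] as shares, 0 to 1, of the picture: columns of its width, rows of its height: a listed point, or the origin of a listed thing).
The state is a dict: "time_s": time; "joint_positions": joint angles; "joint_vel": joint speeds; "joint_torque": joint torques, N m; "ee_pos": TCP position; "ee_rot": TCP orientation; "ft_force": force on the tool from outside, world axes, zero at the start; "wrist_torque": the same for the moment, N m; "opening": opening from 0.0 (shut) to 1.0 (fully open).
Only numpy, scipy, OpenCV 4.12 (cv2) and the standard library are available. Lean on these libraries where they do the work, as an engineer would, in place of code of your own. Each camera call takes 0.05 s, during which the arm holds its last target.

## Working session

There is one attempt and no reset: what is moved stays moved. The work goes in short steps, each a Python script; the robot and the scene stay as the last script left them, time stands still between calls to the robot, and variables do not carry over. Pictures are saved under pics/ and viewed, and the job is handed in when it is done.

```bash
mkdir -p pics; ls; python3 - <<'E'
from workcell import *
import cv2, numpy as np
for n in ["scene","top"]:
    im=capture(n); cv2.imwrite(f"pics/{n}0.png",im[:,:,::-1])
    m=camera_model(n); print(n,m["K"].tolist(),m["R"].tolist(),m["t"].tolist())
    for t in ["post_a_mid","gauge_bore","rest","tray","post_holder","rack","beaker"]:
        print(t,[(round(d["score"],2),(np.array(d["point"])*[560,420]).round(1).tolist()) for d in spot_point(n,t)][:5])
print(get_obs())
E
```

```text
pics
scene [[496.6082779165882, 0.0, 288.03191500297436], [0.0, 496.6082779165882, 208.39463612145238], [0.0, 0.0, 1.0]] [[0.7139165772436439, -0.6999237087607627, -0.020734576226674354], [-0.33565466647692394, -0.31607748568411576, -0.8873730714394442], [0.6145397184958719, 0.6404700031681322, -0.46058561574676626]] [-0.6282871015480463, 0.2020634565033861, 1.2173111811498005]
post_a_mid [(0.84, [297.8, 207.9]), (0.67, [303.1, 301.2]), (0.59, [273.9, 245.2]), (0.51, [283.1, 212.8])]
gauge_bore [(0.87, [241.2, 168.0])]
rest [(0.66, [261.0, 191.2])]
tray [(0.97, [302.8, 278.0])]
post_holder [(0.72, [314.9, 229.4])]
rack [(0.82, [330.2, 248.6])]
beaker []
top [[409.1928993416433, 0.0, 281.91770671655485], [0.0, 409.1928993416433, 212.20901883020633], [0.0, 0.0, 1.0]] [[0.01948180961902971, -0.9998043039712976, 0.003436983333782225], [-0.9805874830834326, -0.019777983003604678, -0.1950820837709296], [0.1951118835798239, 0.00043028917943566174, -0.9807808969067227]] [-0.3438270750411686, 0.5556792895863947, 0.9012354900373721]
post_a_mid [(0.68, [383.8, 293.2]), (0.62, [283.0, 238.8]), (
[... 383 characters left out ...]
.37470459e-05,
        1.55378318e+00, -1.34003219e-01]), 'joint_vel': array([ 0.0003062 , -0.00028882, -0.00113173,  0.00054469, -0.00025179,
       -0.00197031]), 'joint_torque': array([-3.78213037e-03, -7.12756705e+01, -5.71035469e+01, -5.28082164e-04,
        1.30243381e-03, -8.89026273e-05]), 'ee_pos': array([ 0.22326046, -0.5298763 ,  0.40466287]), 'ee_rot': array([[ 9.21522822e-01,  3.88324202e-01, -4.83993681e-05],
       [ 3.88324204e-01, -9.21522818e-01,  8.77589360e-05],
       [-1.05222033e-05, -9.96665085e-05, -9.99999995e-01]]), 'ft_force': array([-0.03222739, -0.3381831 , -0.01650745]), 'wrist_torque': array([0.00390358, 0.01173954, 0.0225062 ]), 'opening': 0.9992891907922892}
```

View pics/scene0.png

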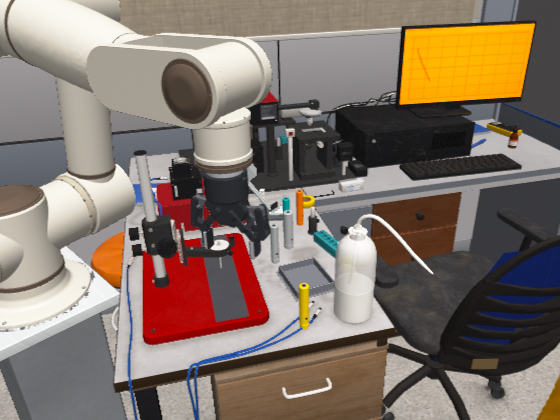

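View pics/top0.png

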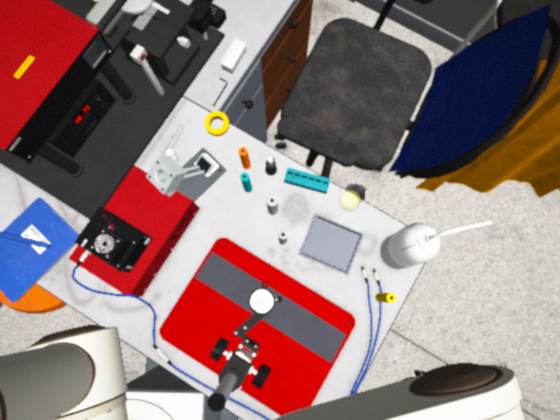

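```bash
python3 - <<'E'
import cv2
a=cv2.imread("pics/scene0.png")[140:340,200:400]; b=cv2.imread("pics/top0.png")[120:320,130:430]
cv2.imwrite("pics/sc0.png",cv2.resize(a,(600,600),interpolation=3)); cv2.imwrite("pics/tc0.png",cv2.resize(b,(798,532),interpolation=3))
E
```

```text
(no output)
```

View pics/sc0.png

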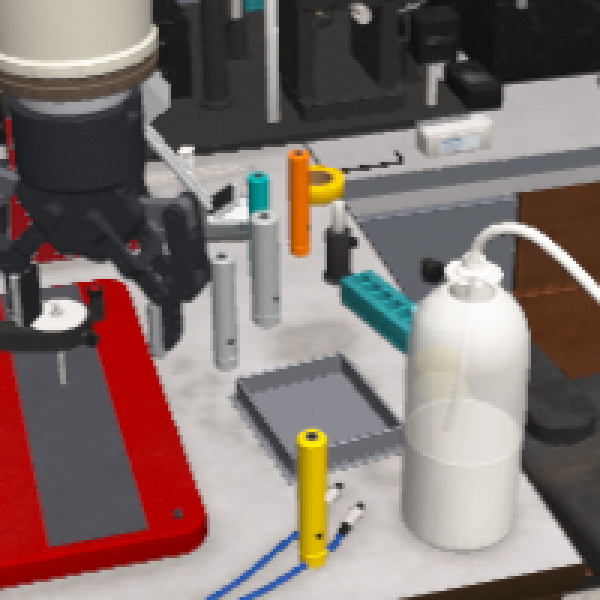

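View pics/tc0.png

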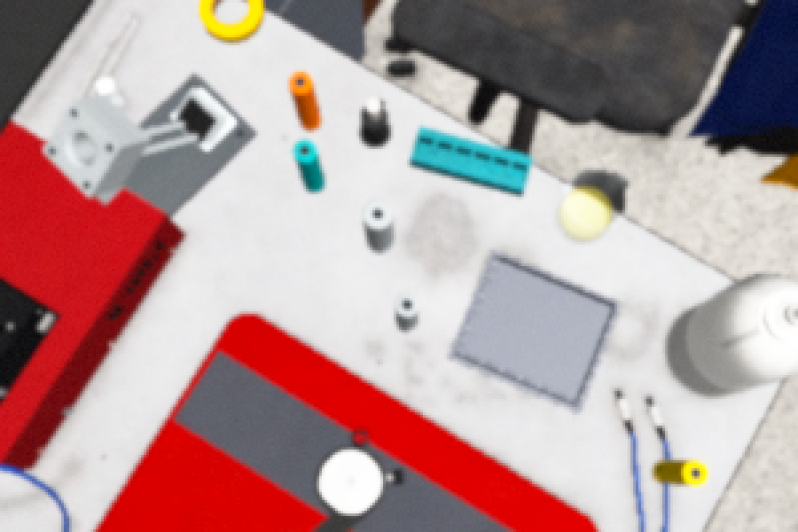

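Steel candidates: the bare posts are top (272,205) / scene (288,229) (thicker) and top (282,238) / scene (275,244) (thinner). Orange, turquoise and yellow ones are decoys; the post in the black holder at top (270,165) is a bystander. Next I triangulate and check reach.

```bash
cat > h.py <<'E'
from workcell import *
import cv2, numpy as np
def ray(m,p):
    d=np.linalg.inv(m["K"])@np.array([p[0],p[1],1.]); return -m["R"].T@m["t"], m["R"].T@d
def onz(m,p,z):
    c,d=ray(m,p); return c+d*(z-c[2])/d[2]
def tri(l):
    A=np.zeros((3,3));b=np.zeros(3)
    for m,p in l:
        c,d=ray(m,p);d=d/np.linalg.norm(d);P=np.eye(3)-np.outer(d,d);A+=P;b+=P@c
    X=np.linalg.solve(A,b); return X
def proj(m,X):
    q=m["K"]@(m["R"]@np.asarray(X,float)+m["t"]);return q[:2]/q[2]
def save(n,f,crop=None,s=1):
    im=capture(n)[:,:,::-1]
    if crop: im=im[crop[1]:crop[3],crop[0]:crop[2]]
    cv2.imwrite(f,cv2.resize(np.ascontiguousarray(im),None,fx=s,fy=s,interpolation=3))
E
python3 - <<'E'
from h import *
T=camera_model("top");S=camera_model("scene")
pr={"thin":((282.8,238.8),(273.9,245.2)),"thick":((271.8,205.2),(288,229)),"bore":((163.2,176),(241.2,168)),"rest":((190.3,164.6),(261,191.2)),"tray":((331.4,242.3),(302.8,278)),"holder":((270,170.1),(314.9,229.4)),"rack":((305.2,183.1),(330.2,248.6))}
for k,(a,b) in pr.items():
    X=tri([(T,a),(S,b)]); print(k,X.round(4),(proj(T,X)-a).round(1),(proj(S,X)-b).round(1))
print("post tops top cam", onz(T,(282.5,233),.11),onz(T,(271.5,200),.11))
for p in [(170,173),(183,180),(265,170)]: print(p,onz(T,p,.16).round(3))
print("beaker",onz(T,(353,196),0),"yellow",onz(T,(383,297),0.05), "clampdisk",onz(T,(262,300),.1))
print("tray corners",[onz(T,(130+x/2.66,120+y/2.66),.022).round(3) for x,y in[(490,255),(617,300),(577,407),(452,355)]])
E
```

```text
thin [ 0.5006 -0.3361  0.0506] [ 0. -0.] [-0.  0.]
thick [ 0.5787 -0.3088  0.0557] [ 0. -0.] [-0.  0.]
bore [ 0.6139 -0.0796  0.1588] [-0.3  0.4] [ 0.4 -0. ]
rest [ 0.6626 -0.1137  0.0777] [-1.4  1.8] [ 1.7 -0.3]
tray [ 0.4961 -0.4509  0.0076] [-1.3  1.6] [ 1.9 -0.4]
holder [ 0.6835 -0.3042  0.0075] [ 1.4 -1.7] [-1.9  0.4]
rack [ 0.6535 -0.3923 -0.0058] [ 0.9 -1.1] [-1.2  0.3]
post tops top cam [ 0.50534233 -0.33493863  0.11      ] [ 0.57860254 -0.30916852  0.11      ]
(170, 173) [ 0.621 -0.094  0.16 ]
(183, 180) [ 0.607 -0.123  0.16 ]
(265, 170) [ 0.632 -0.295  0.16 ]
beaker [ 0.61822393 -0.50935505  0.        ] yellow [ 0.37272678 -0.56492587  0.05      ] clampdisk [ 0.36158089 -0.29397465  0.1       ]
tray corners [array([ 0.562, -0.411,  0.022]), array([ 0.523, -0.526,  0.022]), array([ 0.426, -0.488,  0.022]), array([ 0.47 , -0.377,  0.022])]
```

```bash
cat >> h.py <<'E'
def toolR(z,y):
    z=np.array(z,float);z/=np.linalg.norm(z);y=np.array(y,float);y-=z*(y@z);y/=np.linalg.norm(y)
    return np.column_stack([np.cross(y,z),y,z])
def bz_of(yaw):  # yaw of downhill direction
    s,c=np.sin(np.radians(35)),np.cos(np.radians(35))
    return np.array([-s*np.cos(yaw),-s*np.sin(yaw),c])
E
python3 - <<'E'
from h import *
M=np.array([.6139,-.0796,.1597]);yaw=np.arctan2(-.034,.0487);bz=bz_of(yaw)
gy=np.array([-np.sin(yaw),np.cos(yaw),0])
print(np.degrees(yaw))
for nm,y in [("gy",gy),("-gy",-gy),("perp",np.cross(bz,gy)),("-perp",-np.cross(bz,gy))]:
    R=toolR(-bz,y)
    for d in [.04+.155,.155+.155,.24,.33]:
        print(nm,d,(M+bz*d).round(3),inverse_kinematics(M+bz*d,R))
for a in range(-90,271,30):
    R=toolR([0,0,-1],[np.cos(np.radians(a)),np.sin(np.radians(a)),0])
    print(a,inverse_kinematics([.503,-.335,.25],R),inverse_kinematics([.579,-.309,.25],R))
E
```

```text
-34.920894439836495
gy 0.195 [ 0.522 -0.016  0.319] [-0.09653614 -0.03733758  1.86763445 -0.40123095  0.80485214 -0.85249267]
gy 0.31 [0.468 0.022 0.414] [-0.01423692 -0.20877868  1.8228682  -0.38318353  1.03568773 -0.86160482]
gy 0.24 [ 0.501 -0.001  0.356] [-0.06676911 -0.11039125  1.8571793  -0.39007619  0.89310899 -0.8596263 ]
gy 0.33 [0.459 0.029 0.43 ] [ 0.00233652 -0.23308158  1.8091335  -0.38342657  1.07716109 -0.86029329]
-gy 0.195 [ 0.522 -0.016  0.319] [-0.09653614 -0.03733758  1.86763445 -0.40123095  0.80485214  2.28909998]
-gy 0.31 [0.468 0.022 0.414] [-0.01423692 -0.20877868  1.8228682  -0.38318353  1.03568773  2.27998784]
-gy 0.24 [ 0.501 -0.001  0.356] [-0.06676911 -0.11039125  1.8571793  -0.39007619  0.89310899  2.28196635]
-gy 0.33 [0.459 0.029 0.43 ] [ 0.00233652 -0.23308158  1.8091335  -0.38342657  1.07716109  2.28129936]
perp 0.195 [ 0.522 -0.016  0.319] [-0.09653614 -0.03733758  1.86763445 -0.40123095  0.80485214 -2.423289  ]
perp 0.31 [0.468 0.022 0.414] [-0.01423692 -0.20877868  1.8228682  -0.38318353  1.03568773 -2.43240114]
perp 0.24 [ 0.501 -0.001  0.356] [
[... 2361 characters left out ...]
07515653e-01  4.06380500e-01  1.43230455e+00 -4.44089210e-16
  1.30290760e+00  2.53407700e+00]
210 [-7.14967762e-01  3.06385100e-01  1.56858686e+00 -4.44089210e-16
  1.26662069e+00  1.90302612e+00] [-6.07515653e-01  4.06380500e-01  1.43230455e+00 -4.44089210e-16
  1.30290760e+00  2.01047823e+00]
240 [-7.14967762e-01  3.06385100e-01  1.56858686e+00 -4.44089210e-16
  1.26662069e+00  1.37942734e+00] [-6.07515653e-01  4.06380500e-01  1.43230455e+00 -4.44089210e-16
  1.30290760e+00  1.48687945e+00]
270 [-7.14967762e-01  3.06385100e-01  1.56858686e+00 -4.44089210e-16
  1.26662069e+00  8.55828565e-01] [-6.07515653e-01  4.06380500e-01  1.43230455e+00 -4.44089210e-16
  1.30290760e+00  9.63280674e-01]
```

```bash
python3 - <<'E'
from h import *
T=camera_model("top");S=camera_model("scene")
b=onz(S,(160,287),0.01);print("stand base",b)
for h in (.2,.25,.3,.35,.4): print(h,proj(S,[b[0],b[1],h]).round(),proj(T,[b[0],b[1],h]).round())
for p in [(150,168),(198,208),(130,296),(72,258)]:
  print("redbox",p,[onz(T,p,z).round(3) for z in (.06,.12)])
for z in (0.06,.1,.14): print([proj(S,onz(T,p,z)).round() for p in [(150,168),(198,208),(130,296)]])
c=capture("scene"); 
E
```

```text
stand base [ 0.22244836 -0.22772933  0.01      ]
0.2 [148. 218.] [221. 378.]
0.25 [145. 198.] [217. 384.]
0.3 [141. 177.] [212. 391.]
0.35 [138. 156.] [207. 399.]
0.4 [134. 133.] [200. 408.]
redbox (150, 168) [array([ 0.662, -0.018,  0.06 ]), array([ 0.644, -0.038,  0.12 ])]
redbox (198, 208) [array([ 0.568, -0.137,  0.06 ]), array([ 0.555, -0.15 ,  0.12 ])]
redbox (130, 296) [array([0.364, 0.003, 0.06 ]), array([ 0.365, -0.019,  0.12 ])]
redbox (72, 258) [array([0.446, 0.142, 0.06 ]), array([0.441, 0.111, 0.12 ])]
[array([243., 187.]), array([244., 209.]), array([158., 217.])]
[array([242., 178.]), array([243., 198.]), array([159., 207.])]
[array([241., 168.]), array([242., 188.]), array([159., 195.])]
```

```bash
python3 - <<'E'
from h import *
o=get_obs(); print(o["time_s"])
# raise and look: pose between, high, tool tilted toward the gauge
j=np.array(o["joint_positions"]); 
from h import *
M=np.array([.6139,-.0796,.1597]);yaw=np.radians(-35);bz=bz_of(yaw);gy=np.array([-np.sin(yaw),np.cos(yaw),0])
R=toolR(-bz,gy)
m=camera_model("wrist"); print("wrist cam in tool",(o["ee_rot"].T@(-m["R"].T@m["t"]-o["ee_pos"])).round(3), (o["ee_rot"].T@m["R"].T).round(3).tolist(), m["K"][0][0])
save("wrist","pics/w0.png")
E
```

```text
0.85
wrist cam in tool [0.085 0.002 0.031] [[0.001, -0.945, -0.327], [1.0, 0.001, 0.0], [-0.0, -0.327, 0.945]] 335.53938456645426
```

View pics/w0.png

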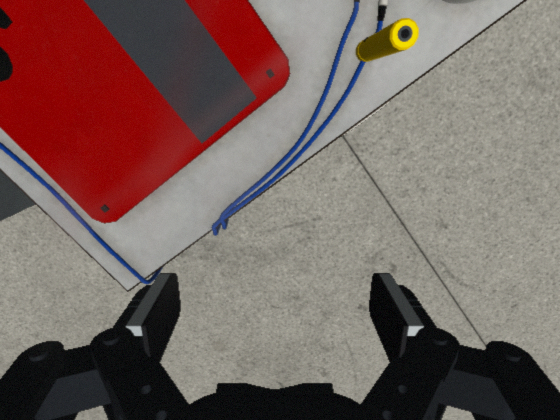

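```bash
python3 - <<'E'
from h import *
M=np.array([.6139,-.0796,.1597]);yaw=np.radians(-35);bz=bz_of(yaw);gy=np.array([-np.sin(yaw),np.cos(yaw),0])
R=toolR(-bz,-gy)
move_to(M+bz*.36,R)
sleep(.2)
o=get_obs();print(o["time_s"],o["ee_pos"])
m=camera_model("wrist");save("wrist","pics/w1.png")
print(proj(m,M),proj(m,M-bz*.105))
for t in ["gauge_bore","rest"]:
    print(t,[(round(d["score"],2),(np.array(d["point"])*[560,420]).round(1).tolist()) for d in spot_point("wrist",t)][:5])
save("scene","pics/s1.png")
save("top","pics/t1.png")
E
```

```text
3.2583 [0.44490794 0.0384524  0.45450783]
[273.15888575 180.06544604] [273.41536278 159.63639963]
gauge_bore [(0.96, [268.7, 178.9])]
rest [(0.88, [276.3, 160.1])]
```

View pics/w1.png

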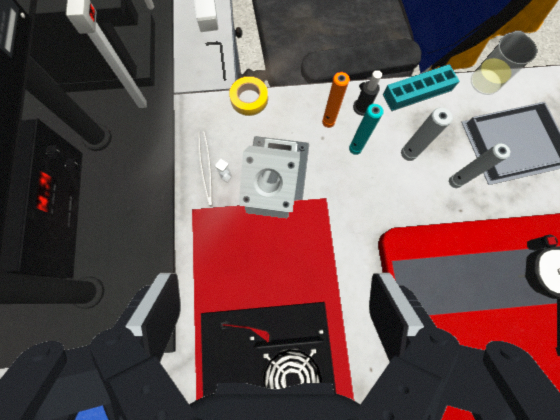

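View pics/s1.png

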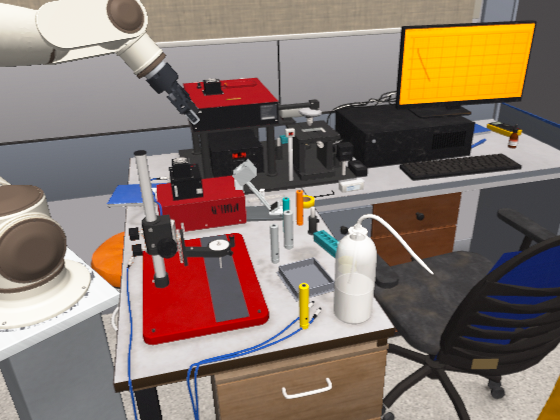

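```bash
python3 - <<'E'
import cv2
a=cv2.imread("pics/w1.png")[125:225,225:325]
cv2.imwrite("pics/w1c.png",cv2.resize(a,(600,600),interpolation=cv2.INTER_CUBIC))
a=cv2.imread("pics/t1.png")[135:215,130:230]
cv2.imwrite("pics/t1c.png",cv2.resize(a,(750,600),interpolation=cv2.INTER_CUBIC))
E
```

```text
(no output)
```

View pics/w1c.png

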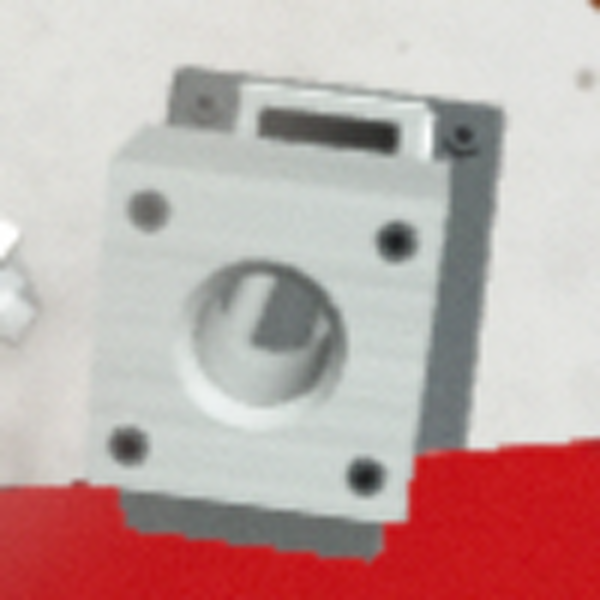

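View pics/t1c.png

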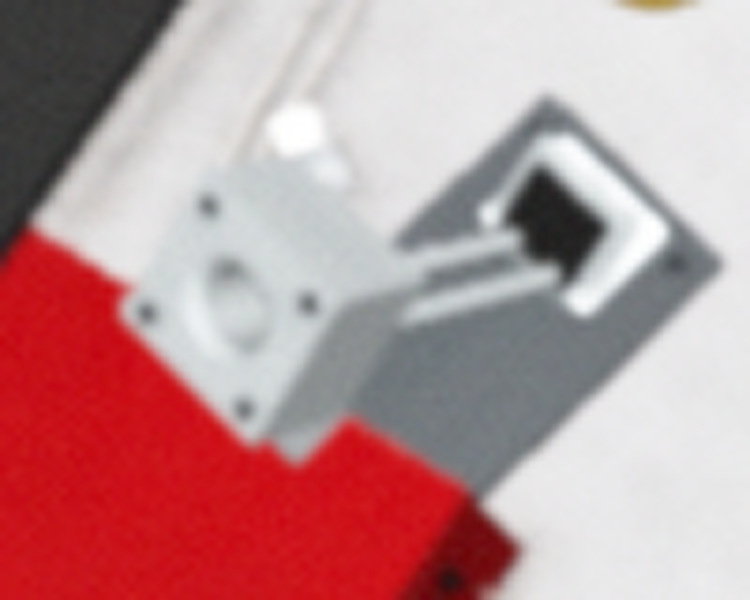

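```bash
python3 - <<'E'
from h import *
from scipy.optimize import least_squares
T=camera_model("top");W=camera_model("wrist")
w=np.array([(148,210),(396,241),(128,444),(364,477)])/6+[225,125]-.4
t=np.array([(208,205),(308,301),(245,410),(147,314)])/7.5+[130,135]-.4
wc=np.array([(263,344)])/6+[225,125]-.4
def model(p):
    x,y,z,yaw,pt=p;bz=bz_of(yaw);gy=np.array([-np.sin(yaw),np.cos(yaw),0]);v=np.cross(bz,gy);c=np.array([x,y,z])
    return c,[c+pt*(a*gy+b*v) for a in(-1,1) for b in(-1,1)]
def match(m,X,obs):
    P=np.array([proj(m,q) for q in X]); return P
from scipy.optimize import linear_sum_assignment as lsa
p0=[.6139,-.0796,.1597,np.radians(-40),.02]
def fit(sets,p0):
    asg=[]
    for m,o in sets:
        P=match(m,model(p0)[1],o);D=((P[:,None]-o[None])**2).sum(2);asg.append(lsa(D)[1])
    def r(p):
        c,X=model(p);e=[(p[2]-.16)/.0005]
        for (m,o),a in zip(sets,asg): e+=list((match(m,X,o)-o[a]).ravel()/.4)
        return e
    s=least_squares(r,p0,x_scale=[.01,.01,.01,.1,.01]); return s
for n,ss in [("wrist",[(W,w)]),("top",[(T,t)]),("both",[(W,w),(T,t)])]:
    s=fit(ss,p0);print(n,s.x[:3].round(4),np.degrees(s.x[3]).round(2),s.x[4].round(4),"cost",s.cost.round(2))
    c=s.x[:3];print("  resid",[ (proj(m,c)).round(1) for m in (W,T)],np.abs(np.array(s.fun)*.4).max())
print(wc)
E
```

```text
wrist [ 0.6152 -0.0734  0.16  ] -42.92 0.0205 cost 0.21
  resid [array([267.7, 182.2]), array([159.8, 175.6])] 0.10567260180974358
top [ 0.6151 -0.0734  0.16  ] -42.0 0.0205 cost 0.33
  resid [array([267.8, 182.3]), array([159.8, 175.7])] 0.16296543876751457
both [ 0.6152 -0.0734  0.16  ] -42.74 0.0205 cost 0.98
  resid [array([267.7, 182.2]), array([159.8, 175.6])] 0.2648287129972573
[[268.43333333 181.93333333]]
```

```bash
cat >> h.py <<'E'
M=np.array([.6152,-.0734,.16]);YAW=np.radians(-42.7);BZ=bz_of(YAW);GY=np.array([-np.sin(YAW),np.cos(YAW),0])
RI=toolR(-BZ,-GY)
def Rd(a): return toolR([0,0,-1],[np.cos(np.radians(a)),np.sin(np.radians(a)),0])
E
python3 - <<'E'
from h import *
move_to([.52,-.335,.42],Rd(270)); sleep(.2)
o=get_obs();print(o["time_s"],o["ee_pos"])
W=camera_model("wrist");im=capture("wrist");cv2.imwrite("pics/w2.png",im[:,:,::-1])
for d in silhouettes("wrist","post_a_mid"):
    ys,xs=np.nonzero(d["mask"]);print(round(d["score"],2),xs.min(),xs.max(),ys.min(),ys.max(),len(xs))
for n,X in [("thin",[.503,-.335]),("thick",[.579,-.309])]:
    print(n,[proj(W,X+[z]).round(1) for z in (0,.055,.11)])
E
```

```text
5.0333 [ 0.52025949 -0.33389093  0.42058848]
0.94 264 287 172 222 987
0.93 146 201 39 73 1312
0.84 443 512 271 342 1661
0.71 401 493 60 124 4560
0.59 168 191 0 8 157
thin [array([273.7, 180.9]), array([273.7, 194.4]), array([273.6, 212.5])]
thick [array([250.7, 115.2]), array([246.9, 119.2]), array([241.8, 124.7])]
```

View pics/w2.png

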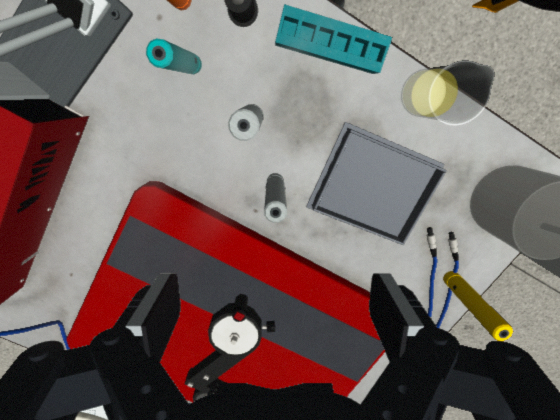

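```bash
python3 - <<'E'
import cv2, numpy as np
im=cv2.imread("pics/w2.png")
a=im[90:240,210:310]
cv2.imwrite("pics/w2c.png",cv2.resize(a,(400,600),interpolation=cv2.INTER_CUBIC))
from h import *
W=camera_model("wrist")
for p in [(275.8,211.5),(244.5,123.8)]: print(onz(W,p,.11).round(4))
b=im
tc=[(344,126),(444,164),(405,243),(309,205)]
print([onz(W,p,.022).round(4) for p in tc], np.mean([onz(W,p,.022) for p in tc],0))
E
```

```text
[ 0.5039 -0.3372  0.11  ]
[ 0.5796 -0.3116  0.11  ]
[array([ 0.5694, -0.4104,  0.022 ]), array([ 0.5283, -0.5243,  0.022 ]), array([ 0.4318, -0.4935,  0.022 ]), array([ 0.48  , -0.3761,  0.022 ])] [ 0.50235686 -0.45107636  0.022     ]
```

View pics/w2c.png

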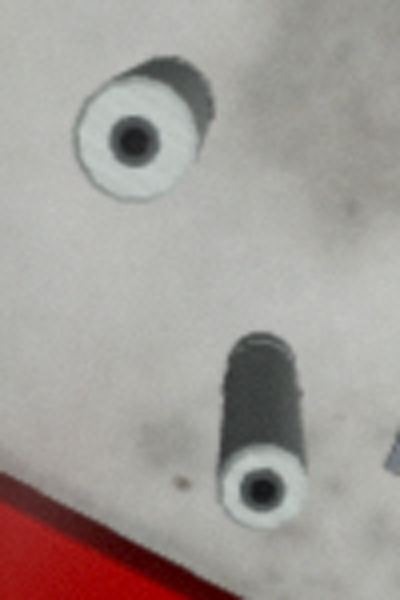

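Both are bare grey steel: the thin one at (276,212), the thick one at (244,125). Gripping the thin one first.

```bash
python3 - <<'E'
from h import *
P=[.5038,-.3371]
move_to(P+[.32],Rd(270))
hit=line_to(P+[.243],max_speed=.08,threshold=8); o=get_obs();print(hit,o["ee_pos"].round(4),o["ft_force"].round(1))
set_gripper(0.0,grip_force=70)
o=get_obs();print(o["time_s"],o["opening"],o["ee_pos"].round(4))
line_to(P+[.36],max_speed=.2);sleep(.2)
o=get_obs();print(o["time_s"],o["opening"],o["ee_pos"].round(4),o["ft_force"].round(2))
save("wrist","pics/w3.png");save("scene","pics/s3.png",(180,100,380,300),3)
E
```

```text
False [ 0.5039 -0.3372  0.2436] [-0.3  0.2  0.4]
7.3583 0.22804845854218048 [ 0.5038 -0.3371  0.2432]
8.2917 0.2264504700837839 [ 0.5037 -0.337   0.3586] [-0.7  -0.72 -2.57]
```

View pics/s3.png

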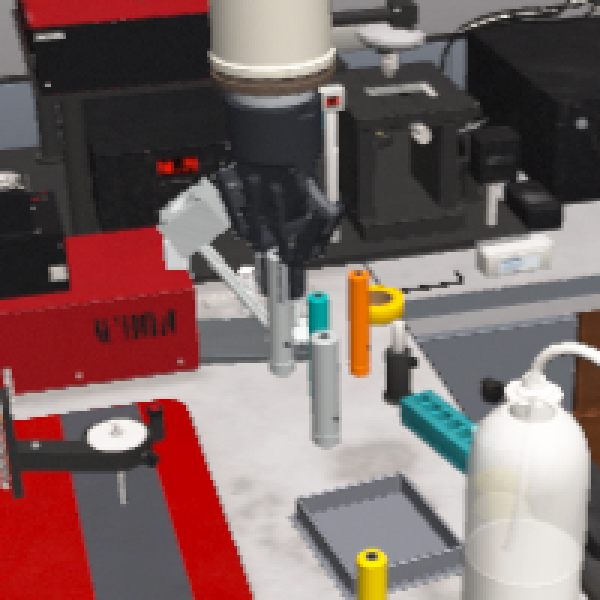

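```bash
python3 - <<'E'
from h import *
L=.2433
line_to([.5038,-.3371,.45],max_speed=.25)
move_to(M+BZ*(L+.06),RI); sleep(.2)
line_to(M+BZ*(L+.012),max_speed=.1,threshold=8); sleep(.2)
o=get_obs();print(o["time_s"],o["ee_pos"].round(4),(M+BZ*(L+.012)).round(4),o["ft_force"].round(2),o["opening"])
cm=camera_model("wrist")
save("wrist","pics/w4.png")
save("top","pics/t4.png",(110,110,260,230),5)
save("scene","pics/s4.png",(180,100,330,220),5)
E
```

```text
11.4583 [0.5075 0.0261 0.3698] [0.5076 0.0259 0.3691] [-0.07  0.07 -1.68] 0.2281525659044015
```

View pics/w4.png

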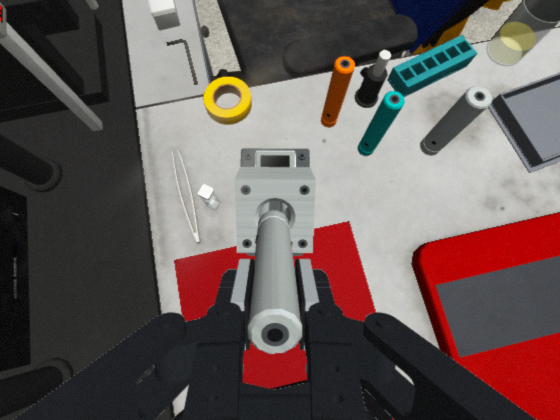

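View pics/s4.png

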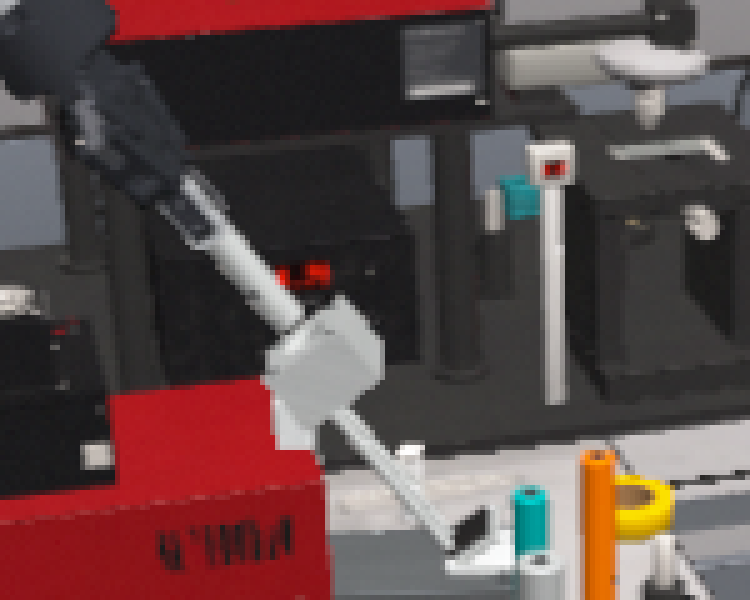

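View pics/t4.png

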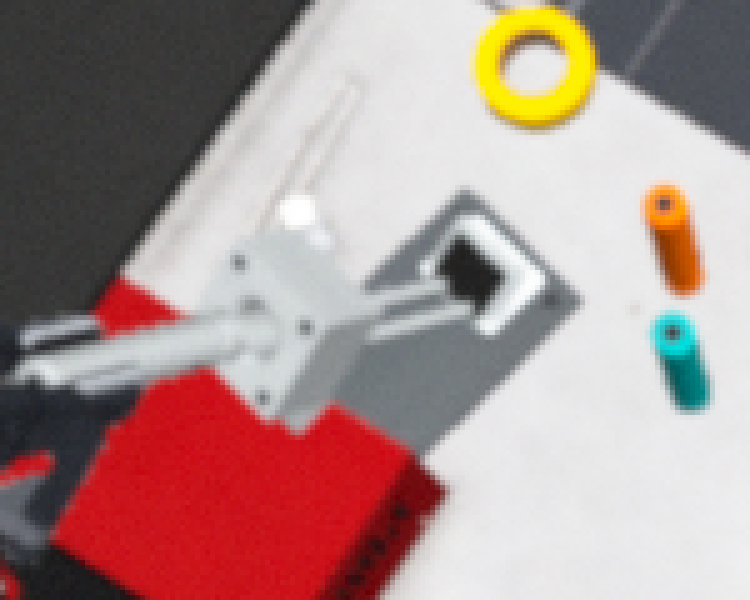

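```bash
python3 - <<'E'
from h import *
L=.2433
hit=line_to(M+BZ*(L-.058),max_speed=.04,threshold=10)
o=get_obs();e=o["ee_pos"]-M;print(hit,o["time_s"],"depth",L-e@BZ,"lat",e@GY,e@np.cross(GY,BZ),o["ft_force"].round(2))
save("wrist","pics/w5.png",(160,100,400,400),2)
E
```

```text
False 13.5083 depth 0.057822048061152376 lat 4.001023552702154e-05 4.770642083461174e-05 [-0.13  0.28 -1.91]
```

View pics/w5.png

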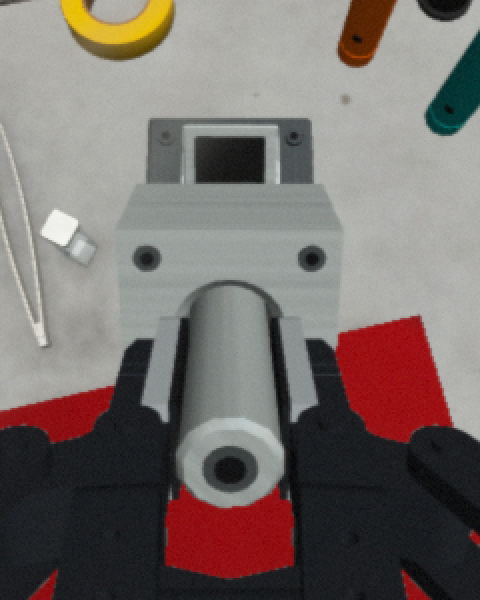

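It is 58 mm in with no resistance. Releasing.

```bash
python3 - <<'E'
from h import *
set_gripper(0.7); sleep(.3)
L=.2433
line_to(M+BZ*(L+.06),max_speed=.15); sleep(.1)
o=get_obs();print(o["time_s"],o["ft_force"].round(2))
save("wrist","pics/w6.png",(160,80,400,380),2)
save("top","pics/t6.png",(110,110,260,230),5)
save("scene","pics/s6.png",(180,100,330,220),5)
print([(round(d["score"],2),(np.array(d["point"])*[560,420]).round(1).tolist()) for d in spot_point("scene","post_a_mid")])
print(proj(camera_model("scene"),M-BZ*.105))
E
```

```text
15.3583 [ 0.28 -0.45  0.45]
[(0.87, [303.5, 304.8]), (0.6, [261.4, 193.0]), (0.49, [298.7, 206.3]), (0.43, [285.6, 213.8])]
[262.12202076 192.39061598]
```

View pics/w6.png

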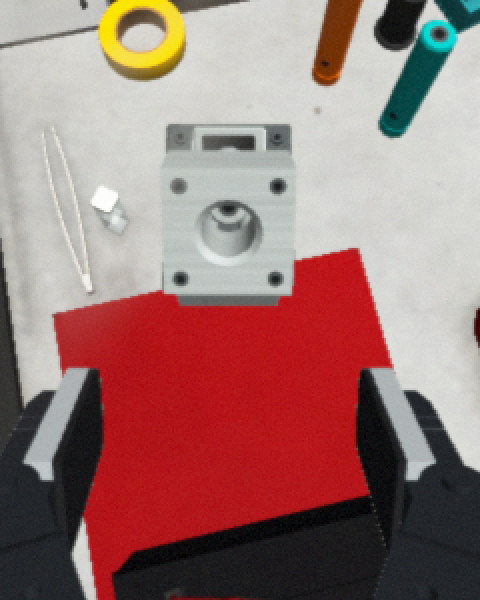

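View pics/s6.png

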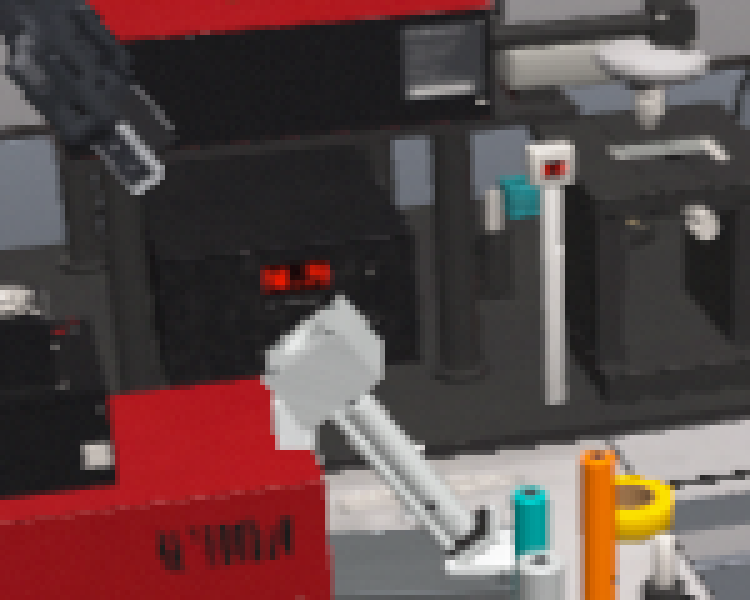

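View pics/t6.png

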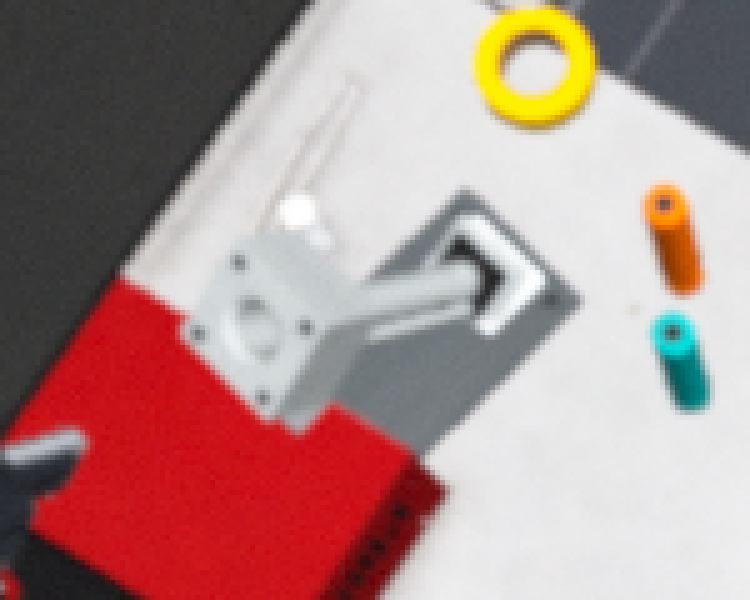

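Scene (262,193) shows the slim post on the rods at the predicted rest point, and the bore is seen empty. Now the thick post.

```bash
python3 - <<'E'
from h import *
P=[.578,-.3112]
line_to(M+BZ*.36,max_speed=.25)
set_gripper(1.0)
move_to(P+[.35],Rd(270)); sleep(.2)
W=camera_model("wrist");cv2.imwrite("pics/w7.png",capture("wrist")[:,:,::-1])
print(proj(W,P+[.11]),get_obs()["ee_pos"],get_obs()["time_s"])
for d in silhouettes("wrist","post_a_mid"):
    ys,xs=np.nonzero(d["mask"]);print(round(d["score"],2),xs.min(),xs.max(),ys.min(),ys.max(),len(xs))
E
```

```text
[273.38677609 224.48172618] [ 0.57819052 -0.31033347  0.35053293] 18.0083
0.96 132 205 15 66 2311
0.77 0 64 54 113 2170
0.55 155 215 115 159 1724
```

View pics/w7.png

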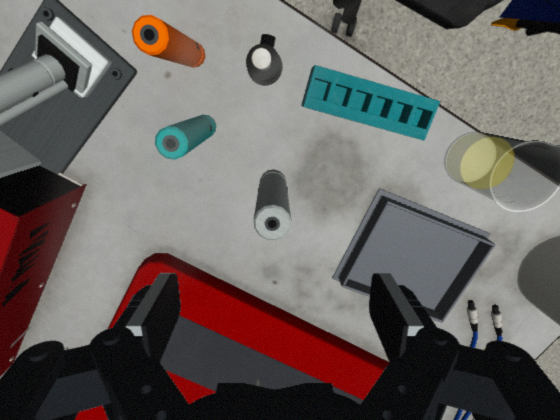

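```bash
python3 - <<'E'
from h import *
X=onz(camera_model("wrist"),(272,222.3),.11);print(X)
P=[.5785,float(X[1])];P[0]=float((X[0]+.578)/2);print(P)
line_to(P+[.30],max_speed=.15)
hit=line_to(P+[.237],max_speed=.08,threshold=8);print(hit)
set_gripper(0.0,grip_force=90)
o=get_obs();print(o["time_s"],o["opening"],o["ee_pos"].round(4))
line_to(P+[.45],max_speed=.25);sleep(.2)
o2=get_obs();print(o2["opening"],o2["ft_force"].round(2),"L",o["ee_pos"][2])
L=o["ee_pos"][2]
move_to(M+BZ*(L+.06),RI); sleep(.2)
line_to(M+BZ*(L+.012),max_speed=.1,threshold=8); sleep(.2)
o=get_obs();print(o["time_s"],o["ft_force"].round(2),o["opening"])
save("wrist","pics/w8.png",(160,80,400,380),2)
save("scene","pics/s8.png",(180,100,330,220),5)
E
```

```text
[ 0.57952722 -0.31054104  0.11      ]
[0.5787636112138566, -0.3105410388195514]
False
20.0667 0.28965295145555786 [ 0.5788 -0.3104  0.2374]
0.28606197763226504 [-0.95  0.05 -4.15] L 0.23735465496849845
23.7333 [-0.67 -0.55 -3.82] 0.28593724635204437
```

View pics/w8.png

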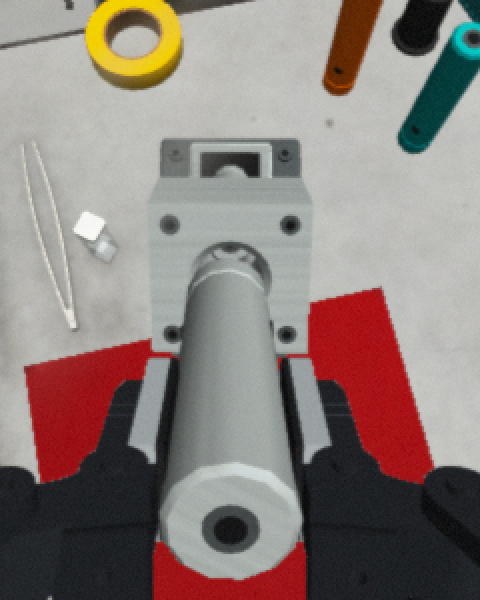

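View pics/s8.png

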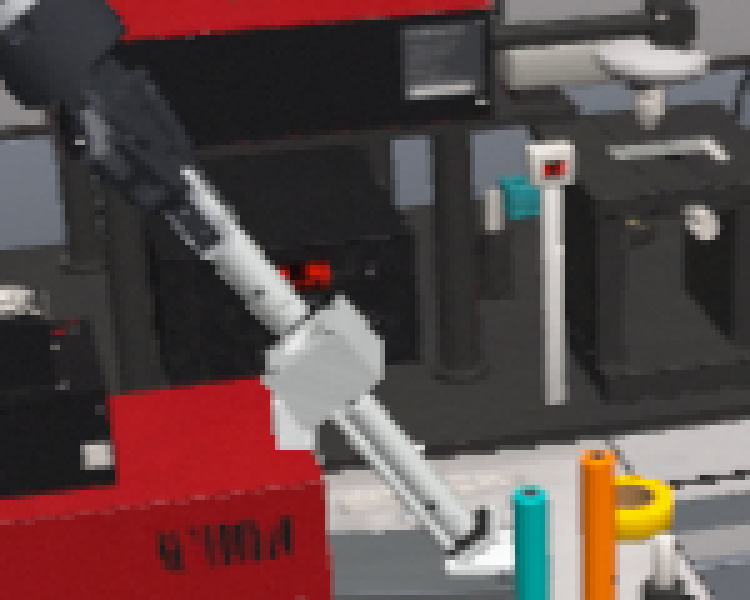

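```bash
python3 - <<'E'
from h import *
L=.23735
b=get_obs()["ft_force"]
hit=line_to(M+BZ*(L-.006),max_speed=.015,threshold=6)
for i in range(3):
    o=get_obs();e=o["ee_pos"]-M;print(hit,o["time_s"],"depth",L-e@BZ,"lat",e@GY,e@np.cross(GY,BZ),(o["ft_force"]-b).round(2),"along",((o["ft_force"]-b)@BZ).round(2))
    sleep(.15)
save("wrist","pics/w9.png",(160,80,400,380),2)
E
```

```text
True 24.6333 depth 0.0006670757200319954 lat -0.00020070840821087566 -0.0005212349943191225 [-0.07 -1.2   1.93] along 1.14
True 24.7833 depth 0.0006132310420081111 lat -0.00019255424552780398 -0.0006296955257519832 [ 0.18 -2.97  0.92] along -0.48
True 24.9333 depth 0.0006454082167924868 lat -0.0001823651858712666 -0.0006873912490118206 [ 0.19 -3.28  0.74] along -0.75
```

View pics/w9.png

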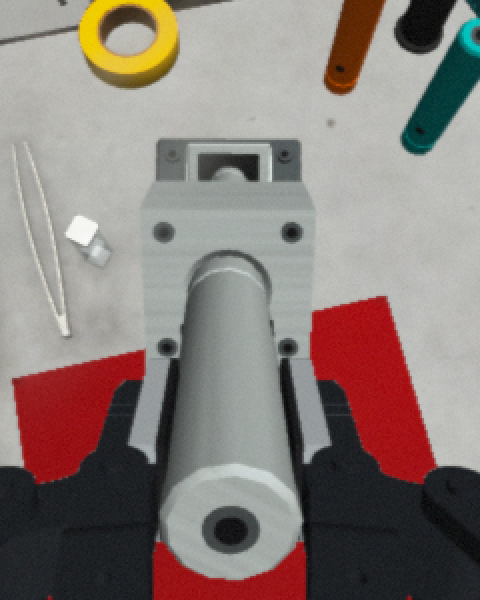

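```bash
python3 - <<'E'
from h import *
L=.23735
hit=line_to(M+BZ*(L-.008),max_speed=.015,threshold=14)
for i in range(3):
    o=get_obs();e=o["ee_pos"]-M;print(hit,o["time_s"],"depth",L-e@BZ,"lat",e@GY,e@np.cross(GY,BZ),o["ft_force"].round(2),"along",((o["ft_force"]-[-.67,-.55,-3.82])@BZ).round(2))
    sleep(.15)
save("wrist","pics/w10.png",(160,80,400,380),2)
E
```

```text
True 25.375 depth 0.0010387252082086629 lat -0.00012052583088205393 -0.0004349712269292455 [-4.19  3.53  6.06] along 11.17
True 25.525 depth 0.0010412395109998251 lat -0.00014763305319816233 -0.0005101931180925973 [-3.55  2.63  5.58] along 10.15
True 25.675 depth 0.0010238489732344314 lat -0.00014436946042060972 -0.0004858757850863954 [-3.32  2.33  6.79] along 10.93
```

View pics/w10.png

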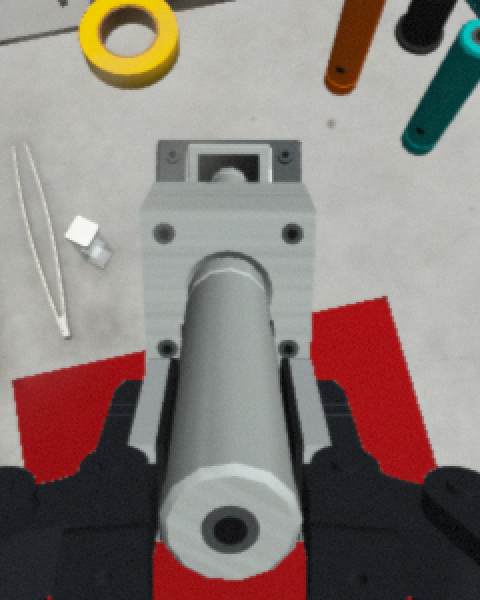

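```bash
python3 - <<'E'
from h import *
S=camera_model("scene")
print("bottle",onz(S,(353,312),0),proj(camera_model("top"),[.47,-.6,.2]))
L=.23735
line_to(M+BZ*(L+.07),max_speed=.12)
move_to([.50,-.45,.44],Rd(270)); sleep(.2)
o=get_obs();print(o["time_s"],o["ee_pos"].round(4),o["ft_force"].round(2),o["opening"])
W=camera_model("wrist");save("wrist","pics/w11.png")
save("scene","pics/s11.png",(180,100,400,340),2.5)
save("top","pics/t11.png",(200,130,440,310),3)
E
```

```text
bottle [ 0.48344624 -0.6140865   0.        ] [418.51643535 246.96423037]
28.4583 [ 0.5005 -0.4491  0.4403] [-0.09 -0.37 -3.54] 0.2820913577880841
```

View pics/w11.png

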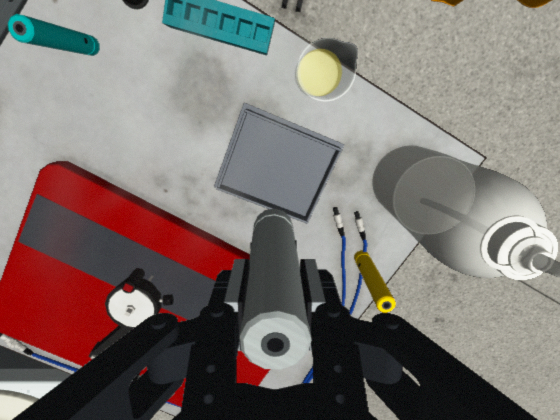

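View pics/s11.png

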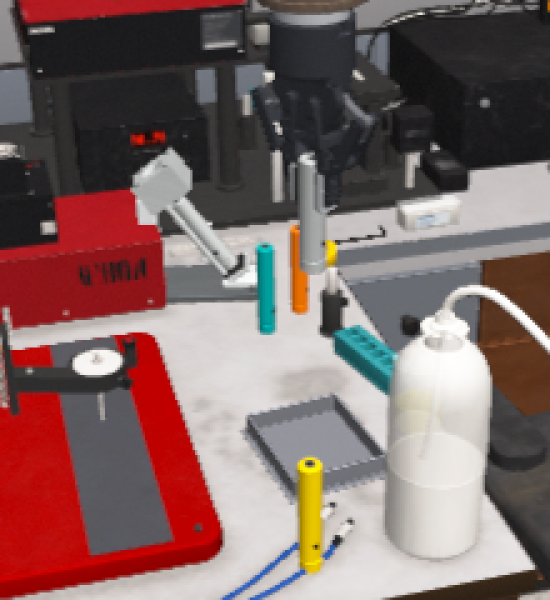

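```bash
python3 - <<'E'
from h import *
W=camera_model("wrist")
tc=[onz(W,p,.022) for p in [(247,103),(342,146),(306,220),(216,187)]];print(np.round(tc,3).tolist(),np.mean(tc,0).round(4))
c=np.mean(tc,0);P=[float(c[0]),float(c[1])+.006];print(P)
L=.23735
line_to(P+[L+.02],max_speed=.15)
hit=line_to(P+[L-.004],max_speed=.02,threshold=5)
o=get_obs();print(hit,o["time_s"],"foot z",o["ee_pos"][2]-L,o["ft_force"].round(2))
save("scene","pics/s12.png",(180,140,400,340),3)
E
```

```text
[[0.572, -0.421, 0.022], [0.525, -0.529, 0.022], [0.433, -0.49, 0.022], [0.476, -0.381, 0.022]] [ 0.5015 -0.4554  0.022 ]
[0.5015160285131799, -0.44940532519297505]
True 30.8 foot z 0.002957926067670147 [0.31 0.47 6.42]
```

View pics/s12.png

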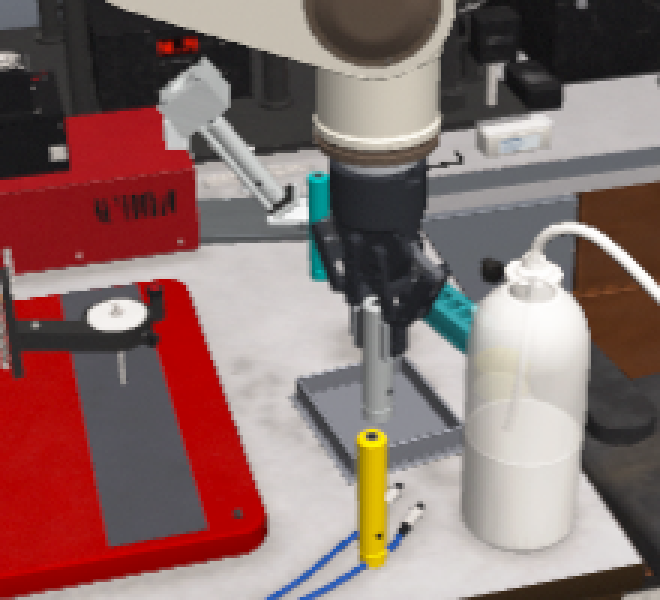

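Foot z = 3.0 mm with contact, so it stands on the tray floor. Releasing and withdrawing.

```bash
python3 - <<'E'
from h import *
set_gripper(0.75); sleep(.3)
p=get_obs()["ee_pos"]
line_to([p[0],p[1],.40],max_speed=.15)
line_to([p[0]-.02,p[1]+.02,.47],max_speed=.2); sleep(.3)
o=get_obs();print(o["time_s"],o["ft_force"].round(2),o["opening"])
save("scene","pics/s13.png",(180,140,400,340),3)
save("wrist","pics/w13.png")
m=camera_model("wrist");print(proj(m,[.5015,-.4494,.003]),proj(m,[.5015,-.4494,.113]))
save("top","pics/t13.png",(130,130,430,310),2.6)
for n in ["scene"]:
  for t in ["post_a_mid","post_holder","rack"]:
    print(t,[(round(d["score"],2),(np.array(d["point"])*[560,420]).round(1).tolist()) for d in spot_point(n,t)][:5])
print(proj(camera_model("scene"),[.5015,-.4494,.058]))
E
```

```text
33.6583 [-0.93  0.36 -0.03] 0.7532894378749018
[289.53599713 142.8690474 ] [294.1134656  159.76384175]
post_a_mid [(0.78, [258.0, 193.9]), (0.78, [302.2, 303.4]), (0.56, [298.5, 204.9]), (0.5, [284.7, 212.7])]
post_holder [(0.6, [312.3, 232.4])]
rack [(0.63, [331.8, 250.2])]
[305.70089108 259.37353054]
```

View pics/s13.png

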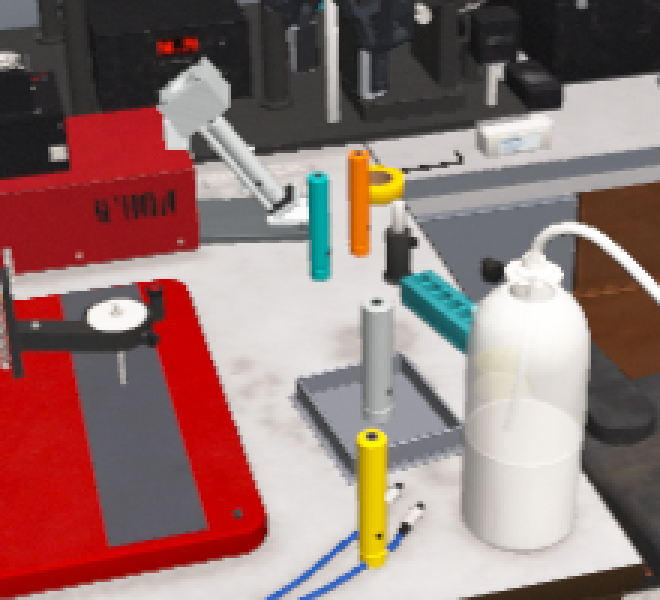

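View pics/w13.png

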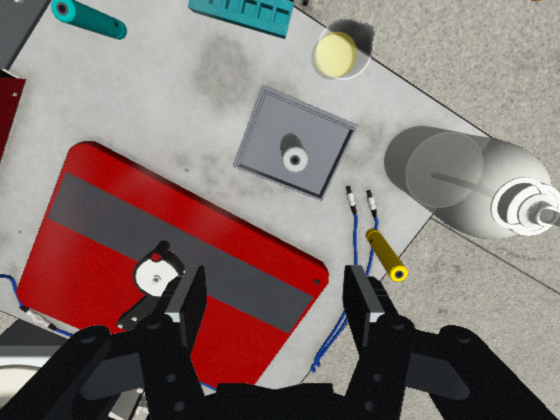

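View pics/t13.png

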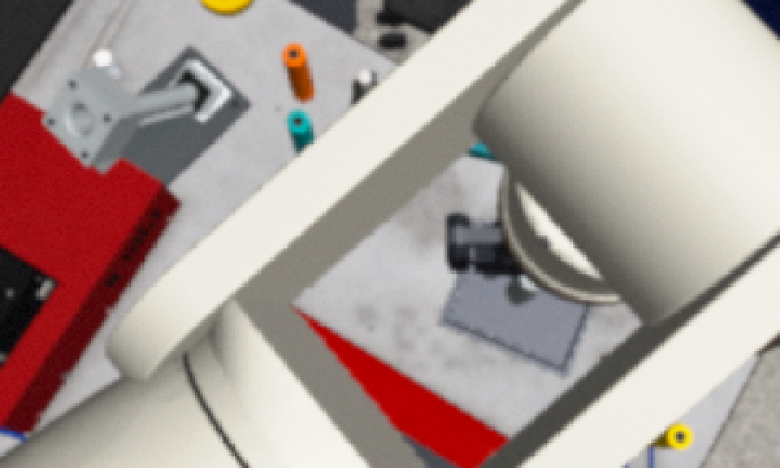

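The thick post stands upright in the tray: wrist view shows its top at (294,159), where (294,160) was predicted. The slim post lies on the rods in the scene and top views. The bystanders look unmoved.

```bash
python3 - <<'E'
from h import *
close_job(); print("ok")
E
```

```text
the job is handed in; nothing more can be done
ok
```

Both posts were tried in the gauge and put away, and the job was handed in at about 34 s of the 64 s allowed. No verdict was reported.

- **Slim post:** I tried this one first. It went 58 mm into the bore with no resistance. I let it go and it slid down to the rods, where the scene camera showed it within 1–2 px of the predicted rest point.
- **Oversize post:** It stuck at the mouth about 1 mm in, lined up within 0.6 mm, under a steady push of about 11 N. I then stood it in the tray with its foot at 3.0 mm, which is the tray floor. After release its top appeared where predicted, so it is upright.
- **Bystanders:** The post holder, rack and beaker looked unmoved. In the scene camera the network's points for the holder and rack differed from the start by about 4 px and 2 px, which is within its scatter. The network did not report the beaker in the first scene picture. I checked it only by eye in the last wrist picture, because the arm hid it from the top camera.

The first light touch of the oversize post gave an uneven contact force with about 3 N sideways. I pressed again to a higher limit, and it then sat steadily. No other check failed or disagreed.

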